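# Stow a slab guide in the two-hoop rack

### The job

Put the loose slab guide away in the rack: slide it under both hoops of the empty lane, flat on the rack's board, until its ends are level with the ends of the guide already stowed beside it, then let go. Leave the stowed guide, the little bowl, the clay cup and the test tile where they are.

Things in the scene. Friction and masses are not known exactly. Their poses are not given: they have to be found in the camera images.
- guide: the loose slab guide: a plain wooden slat, 300 long (its y axis), 24 wide (x), 8 thick (z), 50 g, lying on the table at the right of the rack, origin at the centre of its underside; end for end it is the same
- guide_rack: fixed wooden rack, origin under its centre, z up: board 146 (x) x 290 (y) x 10 thick, a dark hoop across each end (outer faces y = +-140, inner +-122; lintel z = 26 to 38). Under each hoop two slots 34 wide, z = 10 to 26: empty lane at x = -35, occupied lane at x = +35, along y, open above between the hoops. A big basin crowds its left (+y) end; the right end is open
- open_lane (a point): middle of the empty lane, on the board's upper face (10 mm above the table), axes as the rack; a stowed guide has its origin here and its y along the lane, 10 mm of it showing past each hoop
- right_mouth (a point): floor centre of the empty lane at the outer face of the right-hand hoop, where the guide enters; axes as the rack
- left_mouth (a point): floor centre of the empty lane at the outer face of the left-hand hoop; axes as the rack
- mate: the guide already stowed in the far lane, same size as the loose one, origin at the centre of its underside; loose, to be left alone
- bowl: bystander: small green-grey bowl, 93 across, 34 high, origin under its centre
- cup: bystander: unglazed clay cup, 68 across, 56 high, origin under its centre
- tile_dark: bystander: small glaze test tile 30 x 52 x 7 lying on the table in front of the rack, origin under its centre

How it is judged:
By the outcome, as a careful person would: the job done as asked, in the order asked, and still so for the second after the job is handed in, with the robot touching nothing.
It also fails if it takes over 48 s, if anything falls off the work surface, if the arm or the gripper's body presses on something with over 40 N, if the wrist force passes 120 N, or if a joint passes its speed limit or range.

### The arm

A 6-joint arm with a two-finger parallel gripper is mounted at the origin on the work surface; the furniture and walls round the work are solid. World frame = base frame: x ahead of the robot, y to its left, z up, the work surface at z = 0. Lengths are in m, angles in rad, forces in N, time in s.
With the tool pointing down it reaches from about 0.375 to 0.9 m from the base axis. Payload 3.1 kg.
Tool frame: the origin (TCP) lies midway between the tips of the shut fingers; the grasp point (between the pads) lies 19 mm behind it (robot.grip_depth is the distance from the TCP to the grasp point, in m); z points along the fingers, y is the direction in which the jaws open and shut (so a half turn about z gives the same grasp; the last joint's range is limited). The gripper opens to 87 mm and grips with 3 to 60 N. Pads are 19 mm wide; open, the fingers measure 117 mm over their backs; the gripper's body (75 mm by 190 mm) begins 51 mm behind the grasp point.
Start: joints at [1.129, 0.527, 1.433, -0, 1.181, -0.178], TCP at [0.163, 0.603, 0.223] pointing down, gripper open.
Joint ranges: [-3.08, 3.08], [-0.75, 2.2], [0.22, 2.44], [-1.43, 4.57], [0, 2.65], [-2.85, 2.85]. Speed limits (rad/s): [2.79, 2.79, 3.14, 3.14, 3.14, 3.14].

### API

Orientations are given as a unit quaternion [x, y, z, w].
In Python, from rig import robot gives the robot as it stands.
- The arm moves only by the tool carry_out, never from a script. Its arguments are lists of equal length, an entry for each row: "dr": the turn, a rotation vector about the world's x, y, z in rad, a list of three; "translation": the shift along the world's x, y, z in cm, a list of three; "grip": the opening, from 0 (shut) to 1 (fully open). A call has 1 to 20 rows; each row is the pose to reach, as a shift and turn from the pose commanded when the call began; what a row does not reach only later rows make up. A row lasts 1/12 s, in which the tool goes at most 41.7 mm and 7.16 degrees, less where a joint would pass 70% of its speed; a pose out of reach is approached as far as the arm can. A call with a gripper value outside its range is refused whole. The fingers move at their own pace and stop on an object; "newtons" is the grip in N (left out, the last holds). Time passes only in rows, so rows that repeat a pose let the fingers close. It gives the time, the measured TCP pose, the force and the opening at its end, in the units of the state.
- robot.get_obs(): the state, without advancing time (a new reading comes with each control period).
- robot.camera(name): name is "side" or "top"; returns a dict with "color" (400x640x3 uint8, blue, green, red), "camera_matrix" (3x3 intrinsics, pixels), "dist_coeffs" ([k1, k2, p1, p2, k3] as OpenCV has them; the pictures are not rectified), "T" (4x4, takes a point from camera to world coordinates). Camera axes: x right, y down, z forward; pixel columns grow to the right and rows downward; lengths in m; the calibration is good to about 2 mm. A picture is of the moment at which its call begins. There is no depth.
- robot.hand_in(): hands the job in, once; it reports no verdict.
The state is a dict: "time": time; "q": joint angles; "joint_velocities": joint speeds; "joint_torque": joint torques, N m; "position": TCP position; "tool_rot": TCP orientation; "ft_force": force on the tool from outside, world axes, zero at the start; "moment": the same for the moment, N m; "grip_width": finger opening in m.
Only numpy, scipy, OpenCV 4.12 (cv2) and the standard library are available. Lean on these libraries where they do the work, as an engineer would, in place of code of your own. Each camera call takes 0.05 s, during which the arm holds its last target. There are 200 camera calls.

## Working session

There is one attempt and no reset: what is moved stays moved. The work goes in short steps, Python scripts to look and compute and a tool call to move; the robot and the scene stay as the last step left them, time stands still between calls to the robot, and variables do not carry over. Pictures are saved under pics/ and viewed, about 8 in all and at most 12, crops included, and the job is handed in when it is done.

Besides the shell and the picture viewer there is one more tool, called in YAML: its name, and indented under it one key for each argument. carry_out: Moves the arm, as the interface text tells. Its arguments: {"type":"object","properties":{"dr":{"type":"array"},"translation":{"type":"array"},"grip":{"type":"array"},"newtons":{"type":"number"}},"required":["dr","translation","grip"]}

```bash
ls; mkdir -p pics; python3 - <<'E'
from rig import robot
import cv2,numpy as np,pickle
for n in("side","top"):
    c=robot.camera(n); cv2.imwrite(f"pics/{n}0.png",c["color"]); pickle.dump(c,open(f"{n}0.pkl","wb"))
    print(n,c["camera_matrix"].round(1).tolist(),c["dist_coeffs"],c["T"].round(3).tolist())
o=robot.get_obs();print({k:np.round(v,3).tolist() for k,v in o.items()})
E
```

```text
pics
side [[483.4, 0.0, 319.5], [0.0, 483.4, 196.2], [0.0, 0.0, 1.0]] [-0.07251198  0.          0.          0.          0.        ] [[-0.678, -0.625, 0.386, 0.065], [-0.735, 0.58, -0.351, 0.405], [-0.004, -0.522, -0.853, 1.105], [0.0, 0.0, 0.0, 1.0]]
top [[417.2, 0.0, 313.9], [0.0, 417.2, 200.3], [0.0, 0.0, 1.0]] [0.03344202 0.         0.         0.         0.        ] [[-0.006, -0.993, 0.121, 0.433], [-1.0, 0.008, 0.016, -0.039], [-0.017, -0.121, -0.993, 1.065], [0.0, 0.0, 0.0, 1.0]]
{'time': 0.1, 'q': [1.129, 0.528, 1.434, -0.0, 1.181, -0.178], 'joint_velocities': [-0.001, -0.003, -0.002, -0.0, -0.001, 0.001], 'joint_torque': [0.0, -44.099, -17.715, 0.063, 0.053, -0.0], 'position': [0.163, 0.603, 0.222], 'tool_rot': [0.132, 0.991, -0.001, -0.0], 'ft_force': [-0.817, -0.02, -0.173], 'moment': [0.016, 0.016, -0.034], 'grip_width': 0.087}
```

View pics/top0.png

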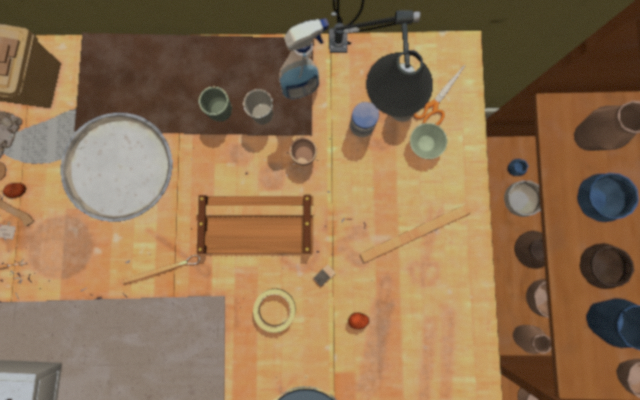

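View pics/side0.png

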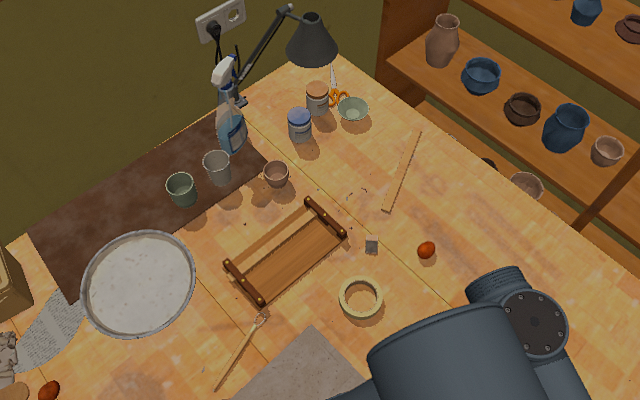

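Top view: the rack is at cols 198–313, rows 195–255, with the mate in the upper (far) lane. The loose guide runs from (361,260) to (468,210). The tile is at (323,277), the bowl at (428,141) and the cup at (302,151). I'll zoom in to measure.

```bash
python3 - <<'E'
import cv2,numpy as np
a=cv2.imread("pics/top0.png")
A=cv2.resize(a[185:290,185:345],None,fx=5,fy=5,interpolation=cv2.INTER_CUBIC)
cv2.imwrite("pics/c1.png",A)
b=cv2.resize(a[195:275,345:485],None,fx=5,fy=5,interpolation=cv2.INTER_CUBIC)
cv2.imwrite("pics/c2.png",b)
s=cv2.imread("pics/side0.png")
cv2.imwrite("pics/c3.png",cv2.resize(s[120:310,215:435],None,fx=3,fy=3,interpolation=cv2.INTER_CUBIC))
E
```

```text
(no output)
```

View pics/c1.png

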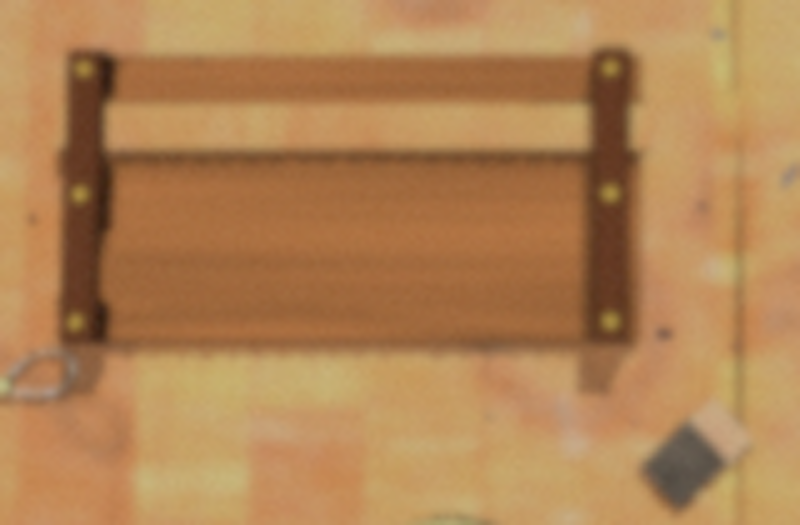

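View pics/c2.png

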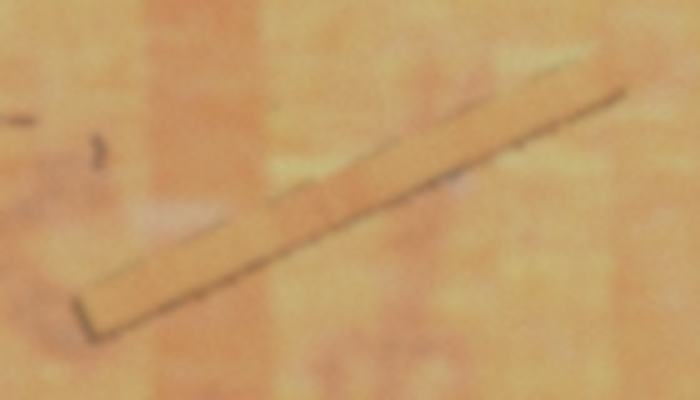

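View pics/c3.png

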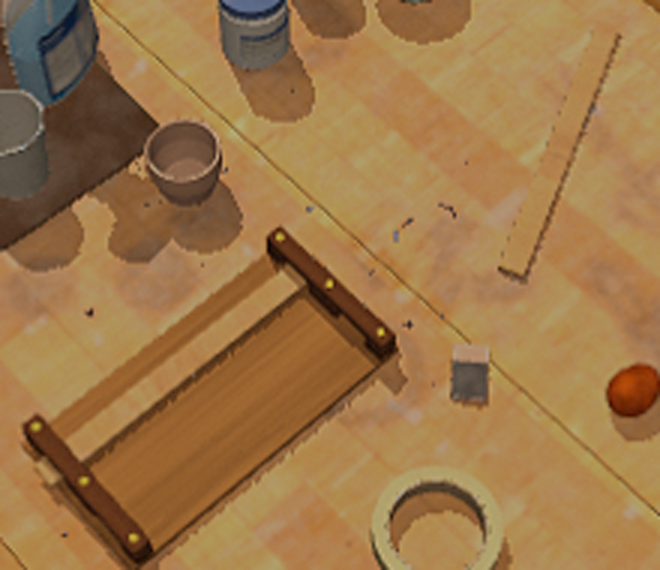

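c1 shows the brass pegs on the lintel tops: left at (83,68), (80,193), (74,321) and right at x=610. c2 shows the guide from its near-left end at (75–95, 290–340) to its far end at (590–622, 50–90). c3 shows the same pegs and the guide from the side. I'll fit both poses using both cameras.

```bash
cat > h.py <<'E'
import cv2,numpy as np
from scipy.optimize import least_squares
def proj(c,P):
    T=np.linalg.inv(c["T"]); r,_=cv2.Rodrigues(T[:3,:3])
    return cv2.projectPoints(np.float64(P),r,T[:3,3],c["camera_matrix"],c["dist_coeffs"])[0][:,0]
def pose(L,x,y,a):
    L=np.float64(L); c,s=np.cos(a),np.sin(a)
    return np.c_[x+c*L[:,0]-s*L[:,1],y+s*L[:,0]+c*L[:,1],L[:,2]]
def ray(c,uv,z):
    p=cv2.undistortPoints(np.float64([[uv]]),c["camera_matrix"],c["dist_coeffs"])[0,0]
    d=c["T"][:3,:3]@[p[0],p[1],1]; o=c["T"][:3,3]; return o+d*(z-o[2])/d[2]
E
python3 - <<'E'
from h import *; import pickle
t,s=[pickle.load(open(f"{n}0.pkl","rb")) for n in("top","side")]
up=lambda P,f,o:(np.float64(P)+.5)/f-.5+np.array(o)
tp=up([(83,68),(80,193),(74,321),(610,68),(610,193),(610,321)],5,(185,185))
sp=up([(35,427),(84,481),(133,538),(280,238),(330,284),(381,333)],3,(215,120))
def pegs(p): return pose([(k*p[3],y,.039) for y in(.131,-.131) for k in(1,0,-1)],*p[:3])
G=lambda p:pose([(.012,.15,.008),(-.012,.15,.008),(.012,-.15,.008),(-.012,-.15,.008)],*p[:3])
tg=up([(75,292),(97,335),(597,47),(622,89)],5,(345,195))
sg=up([(499,266),(522,275),(598,31),(619,37)],3,(215,120))
for nm,M,a,b,x0 in(("rack",pegs,tp,sp,[.4,.1,0,.06]),("guide",G,tg,sg,[.4,-.3,-.4])):
    fs=dict(top=lambda p:(proj(t,M(p))-a).ravel(),side=lambda p:(proj(s,M(p))-b).ravel())
    fs["both"]=lambda p:np.r_[fs["top"](p),fs["side"](p)]
    for k,f in fs.items():
        r=least_squares(f,x0); print(nm,k,r.x.round(4),"rms",np.sqrt(np.mean(r.fun**2)).round(2))
for n,uv in dict(tile=(323,277),bowl=(428,143),cup=(302,153)).items(): print(n,ray(t,uv,.0).round(3))
E
```

```text
rack top [ 0.5023  0.1268 -0.0076  0.0624] rms 0.09
rack side [ 0.5004  0.1246 -0.0066  0.0625] rms 0.12
rack both [ 0.5014  0.1257 -0.007   0.0624] rms 0.43
guide top [ 0.478  -0.2737  0.4302] rms 1.15
guide side [ 0.4738 -0.2761  0.4193] rms 1.33
guide both [ 0.4762 -0.2748  0.4262] rms 1.41
tile [ 0.369 -0.044  0.   ]
bowl [ 0.71  -0.319  0.   ]
cup [0.687 0.008 0.   ]
```

carry_out:
  dr:
    - [0, 0, -0.45]
    - [0, 0, -0.45]
    - [0, 0, -0.45]
    - [0, 0, -0.45]
    - [0, 0, -0.45]
    - [0, 0, -0.45]
    - [0, 0, -0.45]
    - [0, 0, -0.45]
    - [0, 0, -0.45]
    - [0, 0, -0.45]
    - [0, 0, -0.88]
    - [0, 0, -0.88]
    - [0, 0, -0.88]
    - [0, 0, -0.88]
    - [0, 0, -0.88]
    - [0, 0, -0.88]
    - [0, 0, -0.88]
    - [0, 0, -0.88]
    - [0, 0, -0.88]
    - [0, 0, -0.88]
  translation:
    - [30, -25, 0]
    - [30, -25, 0]
    - [30, -25, 0]
    - [30, -25, 0]
    - [30, -25, 0]
    - [30, -25, 0]
    - [30, -25, 0]
    - [30, -25, 0]
    - [30, -25, 0]
    - [30, -25, 0]
    - [33.4, -92.3, 0]
    - [33.4, -92.3, 0]
    - [33.4, -92.3, 0]
    - [33.4, -92.3, 0]
    - [33.4, -92.3, 0]
    - [33.4, -92.3, 0]
    - [33.4, -92.3, 0]
    - [33.4, -92.3, 0]
    - [33.4, -92.3, 0]
    - [33.4, -92.3, 0]
  grip: [1, 1, 1, 1, 1, 1, 1, 1, 1, 1, 1, 1, 1, 1, 1, 1, 1, 1, 1, 1]

```text
time: 1.77
position: [0.4834, -0.0647, 0.2224]
tool_rot: [0.541, 0.841, -0.0, -0.0]
ft_force: [1.2, 0.8, -0.1]
grip_width: 0.0872
```

carry_out:
  dr:
    - [0, 0, 0]
    - [0, 0, 0]
    - [0, 0, 0]
    - [0, 0, 0]
    - [0, 0, 0]
    - [0, 0, 0]
    - [0, 0, 0]
    - [0, 0, 0]
    - [0, 0, 0]
    - [0, 0, 0]
    - [0, 0, 0]
    - [0, 0, 0]
  translation:
    - [1.3, -25, 0]
    - [1.3, -25, 0]
    - [1.3, -25, 0]
    - [1.3, -25, 0]
    - [1.3, -25, 0]
    - [1.3, -25, 0]
    - [1.3, -25, 0]
    - [1.3, -25, -16]
    - [1.3, -25, -16]
    - [1.3, -25, -16]
    - [1.3, -25, -16]
    - [1.3, -25, -16]
  grip: [1, 1, 1, 1, 1, 1, 1, 0.6, 0.6, 0.6, 0.6, 0.6]

```text
time: 2.77
position: [0.4923, -0.3086, 0.0551]
tool_rot: [0.541, 0.841, 0.001, -0.008]
ft_force: [-1.0, 0.5, -0.7]
grip_width: 0.0615
```

```bash
python3 - <<'E'
from rig import robot
import cv2,numpy as np
o=robot.get_obs();print(o["position"].round(4) if hasattr(o["position"],"round") else o["position"],o["tool_rot"],o["grip_width"],o["time"])
a=robot.camera("side")["color"][90:260,330:530]; b=robot.camera("top")["color"][160:330,340:540]
cv2.imwrite("pics/d1.png",cv2.resize(np.hstack([a,b]),None,fx=2,fy=2,interpolation=cv2.INTER_CUBIC))
E
```

```text
[ 0.4923 -0.3086  0.0551] [ 0.54138905  0.8407326   0.00144514 -0.00803093] 0.06148975978242069 2.7667
```

View pics/d1.png

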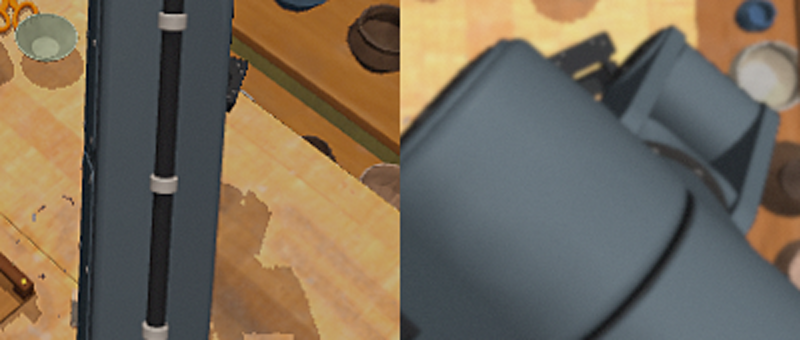

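The arm hides the guide in both views, so I'll go on with the fitted pose: lower partway and let the arm settle.

carry_out:
  dr:
    - [0, 0, 0]
    - [0, 0, 0]
    - [0, 0, 0]
    - [0, 0, 0]
    - [0, 0, 0]
    - [0, 0, 0]
  translation:
    - [0.5, -1.2, -1]
    - [0.5, -1.2, -2.5]
    - [0.5, -1.2, -3.5]
    - [0.5, -1.2, -3.5]
    - [0.5, -1.2, -3.5]
    - [0.5, -1.2, -3.5]
  grip: [0.6, 0.6, 0.6, 0.6, 0.6, 0.6]

```text
time: 3.37
position: [0.5026, -0.3251, 0.0292]
tool_rot: [0.541, 0.841, -0.0, 0.001]
ft_force: [0.1, 0.4, -0.3]
grip_width: 0.0517
```

carry_out:
  dr:
    - [0, 0, 0]
    - [0, 0, 0]
    - [0, 0, 0]
    - [0, 0, 0]
    - [0, 0, 0]
  translation:
    - [-0.3, 0, -1]
    - [-0.3, 0, -2]
    - [-0.3, 0, -2.6]
    - [-0.3, 0, -2.6]
    - [-0.3, 0, -2.6]
  grip: [0.6, 0.6, 0.6, 0.6, 0.6]

```text
time: 3.78
position: [0.4986, -0.3244, 0.0007]
tool_rot: [0.541, 0.841, 0.0, -0.001]
ft_force: [0.5, 1.3, 0.2]
grip_width: 0.0523
```

carry_out:
  dr:
    - [0, 0, 0]
    - [0, 0, 0]
    - [0, 0, 0]
    - [0, 0, 0]
    - [0, 0, 0]
    - [0, 0, 0]
    - [0, 0, 0]
    - [0, 0, 0]
  translation:
    - [0, 0, 0.1]
    - [0, 0, 0.1]
    - [0, 0, 0.1]
    - [0, 0, 0.1]
    - [0, 0, 0.1]
    - [0, 0, 0.1]
    - [0, 0, 0.1]
    - [0, 0, 0.1]
  grip: [0.5, 0.4, 0.1, 0.1, 0.1, 0.1, 0.1, 0.1]
  newtons: 30

```text
time: 4.45
position: [0.4989, -0.3247, 0.0025]
tool_rot: [0.541, 0.841, 0.0, -0.0]
ft_force: [-0.6, -0.5, -0.7]
grip_width: 0.0233
```

carry_out:
  dr:
    - [0, 0, 0]
    - [0, 0, 0]
    - [0, 0, 0]
    - [0, 0, -0.1]
    - [0, 0, -0.2]
    - [0, 0, -0.3]
    - [0, 0, -0.4]
    - [0, 0, -0.435]
    - [0, 0, -0.435]
    - [0, 0, -0.435]
    - [0, 0, -0.435]
  translation:
    - [0, 0, 1.5]
    - [0, 0, 3.5]
    - [0, 0, 6]
    - [-1, 1, 6]
    - [-1.5, 3, 6]
    - [-2, 5, 6]
    - [-3, 7, 6]
    - [-3.5, 8, 6]
    - [-3.5, 8, 6]
    - [-3.5, 8, 6]
    - [-3.5, 8, 6]
  grip: [0.1, 0.1, 0.1, 0.1, 0.1, 0.1, 0.1, 0.1, 0.1, 0.1, 0.1]

```text
time: 5.37
position: [0.4651, -0.2461, 0.0628]
tool_rot: [0.71, 0.705, 0.0, 0.001]
ft_force: [-1.1, 0.1, -1.6]
grip_width: 0.0238
```

```bash
python3 - <<'E'
from rig import robot
import cv2,numpy as np,pickle
o=robot.get_obs();print(o["position"],o["tool_rot"],o["grip_width"],o["time"])
c=robot.camera("top");pickle.dump(c,open("top1.pkl","wb"));b=c["color"][170:300,260:460]
d=robot.camera("side");pickle.dump(d,open("side1.pkl","wb"));a=d["color"][100:230,270:470]
cv2.imwrite("pics/d2.png",cv2.resize(np.vstack([a,b]),None,fx=3,fy=2.3,interpolation=cv2.INTER_CUBIC) if 0 else cv2.resize(np.hstack([a,b]),None,fx=2,fy=2,interpolation=cv2.INTER_CUBIC))
E
```

```text
[ 0.4651099  -0.24611046  0.06281318] [7.09629323e-01 7.04574013e-01 3.76320959e-05 1.29697951e-03] 0.02383097093821969 5.3667
```

View pics/d2.png

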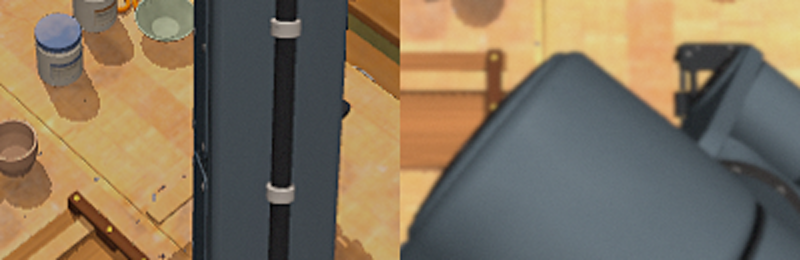

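The side crop shows the guide's front end at about full-image pixel (344–350, 205–211). The top view is hidden by the arm. I'll zoom in on the tip.

```bash
python3 - <<'E'
from h import *; import pickle
s=pickle.load(open("side1.pkl","rb")); im=s["color"].copy()
o=np.array([.4651,-.2461]); 
k=16; u0,v0=328,180
big=cv2.resize(im[v0:v0+36,u0:u0+50],None,fx=k,fy=k,interpolation=cv2.INTER_CUBIC)
# predicted guide top face, d=.055, yaw -.007, underside z=.0605
P=pose([(.012,.205,.0685),(-.012,.205,.0685),(.012,.1,.0685),(-.012,.1,.0685),(-.012,.205,.0605)],*o,-.007)
q=(proj(s,P)-[u0,v0]+.5)*k
for p in q: cv2.circle(big,tuple(int(v) for v in p),4,(255,0,0),2)
print(q.round(0).tolist()); cv2.imwrite("pics/d3.png",big)
E
```

```text
[[210.0, 419.0], [317.0, 519.0], [685.0, 37.0], [792.0, 131.0], [315.0, 544.0]]
```

View pics/d3.png

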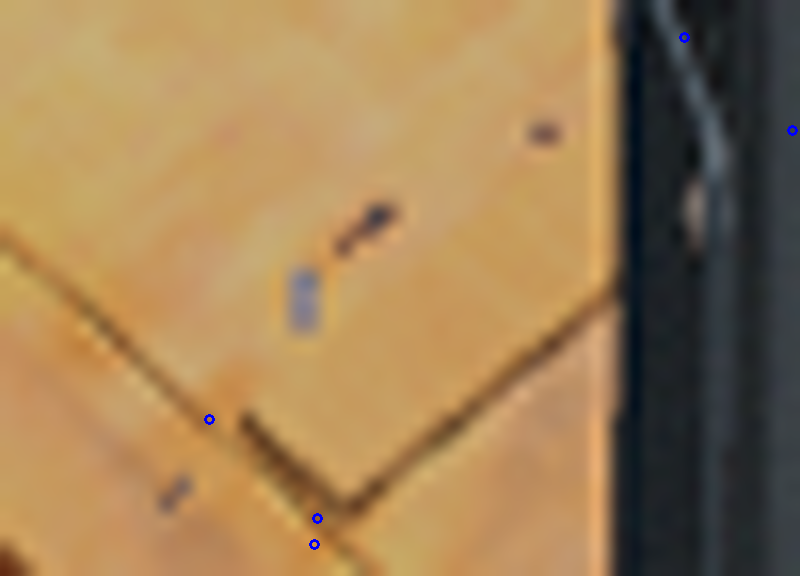

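The tip corners are at crop (245,412) and (350,503), about 5 mm further back along y than predicted and within about 1 mm of the lane axis. So the grip is about 50 mm from the guide's centre. Next I lower to slot height.

carry_out:
  dr:
    - [0, 0, 0]
    - [0, 0, 0]
    - [0, 0, 0]
    - [0, 0, 0]
    - [0, 0, 0]
    - [0, 0, 0]
    - [0, 0, 0]
  translation:
    - [0, 0, -1.5]
    - [0, 0, -3]
    - [0, 0, -4]
    - [0, 0, -4.7]
    - [0, 0, -4.7]
    - [0, 0, -4.7]
    - [0, 0, -4.7]
  grip: [0.1, 0.1, 0.1, 0.1, 0.1, 0.1, 0.1]

```text
time: 6.05
position: [0.4643, -0.2451, 0.0158]
tool_rot: [0.71, 0.704, 0.0, 0.0]
ft_force: [-0.5, 0.5, -0.3]
grip_width: 0.0236
```

```bash
python3 - <<'E'
from rig import robot
from h import *
o=robot.get_obs();p=o["position"];print(p,o["tool_rot"],o["time"],o["ft_force"])
s=robot.camera("side");im=s["color"]
k=12; u0,v0=308,180
big=cv2.resize(im[v0:v0+48,u0:u0+64],None,fx=k,fy=k,interpolation=cv2.INTER_CUBIC)
P=pose([(.012,.2,.021),(-.012,.2,.021),(.012,.1,.021),(-.012,.1,.021)],p[0]-.001,p[1]-.001,-.007)
R=pose([(-.018,-.140,.026),(-.052,-.140,.026),(-.018,-.14,.010),(-.052,-.14,.010)],.5004,.1246,-.0066)
for pts,c in((P,(255,0,0)),(R,(0,255,0))):
    q=(proj(s,pts)-[u0,v0]+.5)*k; print(q.round(0).tolist())
    for a in q: cv2.circle(big,tuple(int(v) for v in a),4,c,2)
cv2.imwrite("pics/d4.png",big)
E
```

```text
[ 0.46426719 -0.24511845  0.01583805] [7.09939474e-01 7.04262599e-01 3.35122506e-05 3.66482935e-04] 6.05 [-0.45837597  0.47433274 -0.32198029]
[[413.0, 418.0], [491.0, 491.0], [741.0, 151.0], [819.0, 220.0]]
[[293.0, 479.0], [404.0, 584.0], [292.0, 515.0], [401.0, 619.0]]
```

View pics/d4.png

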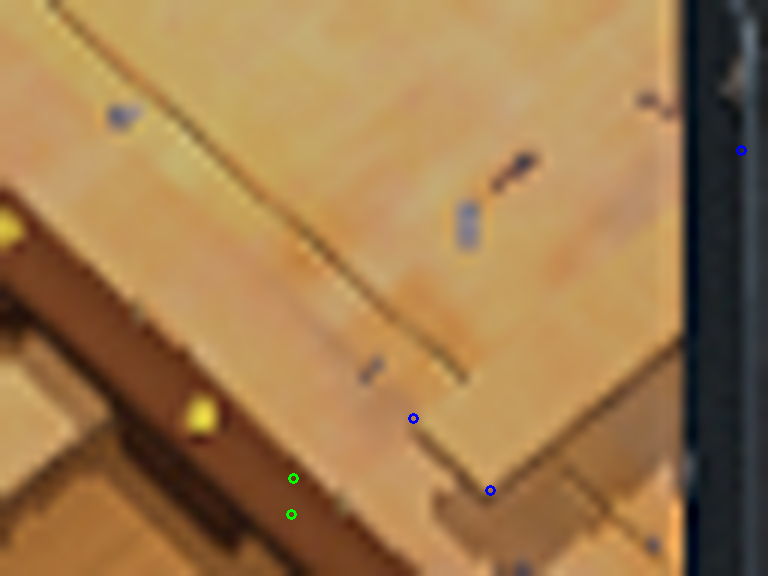

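The tip matches the prediction to within half a pixel: level and on the lane line. Now I insert.

carry_out:
  dr:
    - [0, 0, 0]
    - [0, 0, 0]
    - [0, 0, 0]
    - [0, 0, 0]
    - [0, 0, 0]
    - [0, 0, 0]
    - [0, 0, 0]
    - [0, 0, 0]
  translation:
    - [0, 1, 0]
    - [0, 2, 0]
    - [0, 3, 0]
    - [0, 4, 0]
    - [0, 5, 0]
    - [0, 6, 0]
    - [0, 7, 0]
    - [0, 7, 0]
  grip: [0.1, 0.1, 0.1, 0.1, 0.1, 0.1, 0.1, 0.1]

```text
time: 6.77
position: [0.463, -0.172, 0.0155]
tool_rot: [0.709, 0.705, -0.0, -0.001]
ft_force: [-0.3, -0.0, 0.0]
grip_width: 0.0233
```

carry_out:
  dr:
    - [0, 0, 0]
    - [0, 0, 0]
    - [0, 0, 0]
    - [0, 0, 0]
    - [0, 0, 0]
    - [0, 0, 0]
    - [0, 0, 0]
    - [0, 0, 0]
    - [0, 0, 0]
    - [0, 0, 0]
    - [0, 0, 0]
    - [0, 0, 0]
  translation:
    - [0.1, 1.5, 0]
    - [0.1, 3, 0]
    - [0.1, 4.5, 0]
    - [0.1, 6, 0]
    - [0.2, 7.5, 0]
    - [0.2, 9, 0]
    - [0.2, 10.5, 0]
    - [0.2, 12, 0]
    - [0.2, 13, 0]
    - [0.2, 13, 0]
    - [0.2, 13, -0.2]
    - [0.2, 13, -0.2]
  grip: [0.1, 0.1, 0.1, 0.1, 0.1, 0.1, 0.1, 0.1, 0.1, 0.1, 0.1, 0.1]

```text
time: 7.77
position: [0.4664, -0.0454, 0.0133]
tool_rot: [0.71, 0.704, 0.0, 0.0]
ft_force: [0.2, -1.0, -0.8]
grip_width: 0.0234
```

carry_out:
  dr:
    - [0, 0, 0]
    - [0, 0, 0]
    - [0, 0, 0]
    - [0, 0, 0]
    - [0, 0, 0]
    - [0, 0, 0]
    - [0, 0, 0]
    - [0, 0, 0]
    - [0, 0, 0]
    - [0, 0, 0]
    - [0, 0, 0]
    - [0, 0, 0]
    - [0, 0, 0]
    - [0, 0, 0]
  translation:
    - [0, 0, 0]
    - [0, 0, 0]
    - [0, 0, 0]
    - [0, 0, 2]
    - [0, 0, 4]
    - [0, 0, 6]
    - [0, 0, 6]
    - [0, 3, 6]
    - [0, 6, 6]
    - [0, 9.5, 6]
    - [0, 9.5, 6]
    - [0, 9.5, 4.5]
    - [0, 9.5, 4.5]
    - [0, 9.5, 4.5]
  grip: [0.55, 0.55, 0.55, 0.55, 0.55, 0.55, 0.55, 0.55, 0.55, 0.55, 0.55, 0.55, 0.55, 0.55]

```text
time: 8.93
position: [0.4653, 0.05, 0.0578]
tool_rot: [0.71, 0.704, -0.001, -0.001]
ft_force: [0.1, -0.4, 0.7]
grip_width: 0.0479
```

```bash
python3 - <<'E'
from rig import robot
from h import *
o=robot.get_obs();p=o["position"];print(p,o["tool_rot"],o["time"],o["ft_force"],o["grip_width"])
a=robot.camera("side")["color"][150:320,210:410];b=robot.camera("top")["color"][150:320,190:390]
cv2.imwrite("pics/d5.png",cv2.resize(np.hstack([a,b]),None,fx=2,fy=2,interpolation=cv2.INTER_CUBIC))
E
```

```text
[0.46525685 0.04995395 0.05783087] [ 0.70996871  0.7042323  -0.00073965 -0.00086207] 8.9333 [ 0.05259253 -0.35171525  0.70081887] 0.04785990680843763
```

View pics/d5.png

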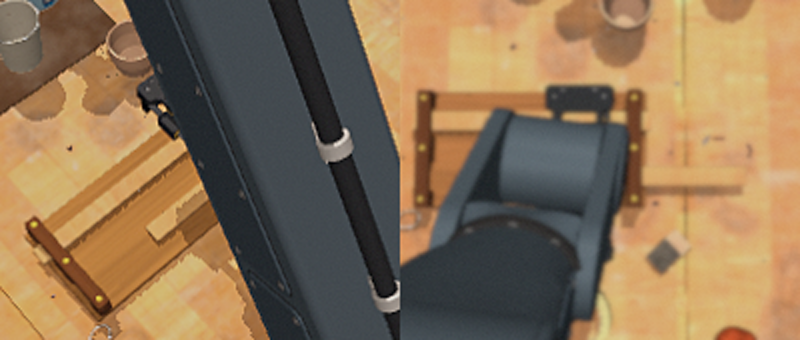

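The guide lies straight in the lane. Its front end is visible between the hoops in the side view at crop (148–160, 232–245), and its tail in the top view reaches crop column 742. Now I regrip between the hoops.

carry_out:
  dr:
    - [0, 0, 0]
    - [0, 0, 0]
    - [0, 0, 0]
    - [0, 0, 0]
    - [0, 0, 0]
    - [0, 0, 0]
    - [0, 0, 0]
    - [0, 0, 0]
    - [0, 0, 0]
    - [0, 0, 0]
    - [0, 0, 0]
    - [0, 0, 0]
  translation:
    - [0, 0, -1.5]
    - [0, 0, -3]
    - [0, 0, -4]
    - [0, 0, -4.4]
    - [0, 0, -4.4]
    - [0, 0, -4.4]
    - [0, 0, -4.4]
    - [0, 0, -4.4]
    - [0, 0, -4.4]
    - [0, 0, -4.4]
    - [0, 0, -4.4]
    - [0, 0, -4.4]
  grip: [0.55, 0.55, 0.55, 0.55, 0.55, 0.55, 0.1, 0.1, 0.1, 0.1, 0.1, 0.1]
  newtons: 20

```text
time: 10.03
position: [0.4662, 0.0502, 0.0148]
tool_rot: [0.71, 0.704, 0.0, 0.0]
ft_force: [-0.3, -0.6, 3.0]
grip_width: 0.0233
```

carry_out:
  dr:
    - [0, 0, 0]
    - [0, 0, 0]
    - [0, 0, 0]
    - [0, 0, 0]
    - [0, 0, 0]
    - [0, 0, 0]
    - [0, 0, 0]
    - [0, 0, 0]
    - [0, 0, 0]
    - [0, 0, 0]
    - [0, 0, 0]
    - [0, 0, 0]
    - [0, 0, 0]
  translation:
    - [0, 1, 0]
    - [0, 2, 0]
    - [0, 3, 0]
    - [0, 4, 0]
    - [0, 5, 0]
    - [0, 6, 0]
    - [0, 7, 0]
    - [0, 8, 0]
    - [0, 9, 0]
    - [0, 10, 0]
    - [0.1, 11, 0]
    - [0.1, 11, 0]
    - [0.1, 11, 0]
  grip: [0.1, 0.1, 0.1, 0.1, 0.1, 0.1, 0.1, 0.1, 0.1, 0.1, 0.1, 0.1, 0.1]

```text
time: 11.12
position: [0.4667, 0.1624, 0.0148]
tool_rot: [0.71, 0.705, 0.001, -0.0]
ft_force: [-0.2, 3.2, 6.1]
grip_width: 0.0231
```

```bash
python3 - <<'E'
from rig import robot
from h import *
o=robot.get_obs();p=o["position"];print(p,o["tool_rot"],o["time"],o["ft_force"],o["grip_width"])
s=robot.camera("side");t=robot.camera("top")
crops=[]
for c,rk,(u0,v0) in((t,(.5023,.1268,-.0076),(290,190)),(s,(.5004,.1246,-.0066),(285,150))):
    k=8; im=cv2.resize(c["color"][v0:v0+72,u0:u0+49],None,fx=k,fy=k,interpolation=cv2.INTER_CUBIC)
    for lx,col in((-.035,(255,0,0)),(.035,(0,255,0))):
        q=(proj(c,pose([(lx+dx,-.15,.018) for dx in(.012,-.012)],*rk))-[u0,v0]+.5)*k
        for a in q: cv2.circle(im,tuple(int(v) for v in a),3,col,1)
    # px per mm of local y
    e=proj(c,pose([(-.035,-.15,.018),(-.035,-.16,.018)],*rk)); print("px/10mm x8",((e[1]-e[0])*k).round(1), q.round(0).tolist())
    crops.append(im)
cv2.imwrite("pics/d6.png",np.hstack(crops))
E
```

```text
[0.46668158 0.16243459 0.01482185] [ 7.09510917e-01  7.04694113e-01  6.46534198e-04 -2.17270688e-04] 11.1167 [-0.17157434  3.21980443  6.11187049] 0.023130782892847434
px/10mm x8 [32.  0.] [[200.0, 126.0], [200.0, 201.0]]
px/10mm x8 [ 22.7 -18.6] [[266.0, 424.0], [315.0, 471.0]]
```

View pics/d6.png

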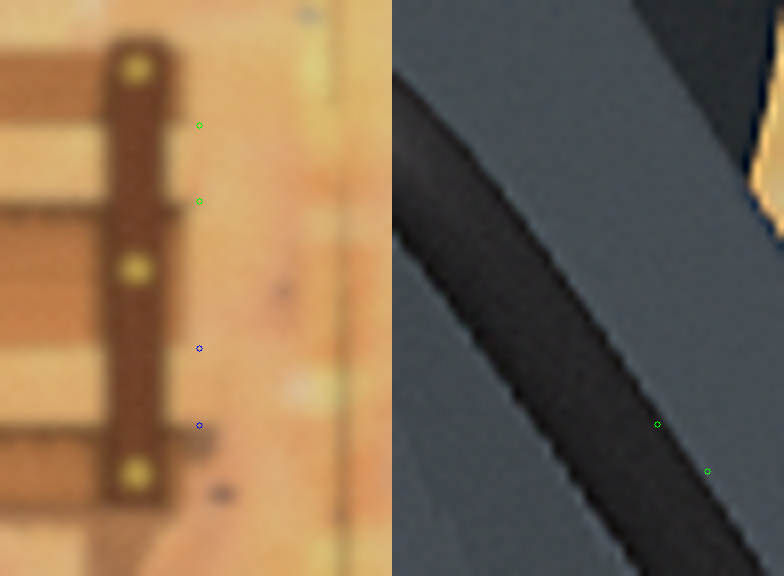

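The loose guide's right end is about 27 px (8× crop) beyond the mate's, so about 8 mm is left to go. I'll advance that, let go and retreat for a clear look.

carry_out:
  dr:
    - [0, 0, 0]
    - [0, 0, 0]
    - [0, 0, 0]
    - [0, 0, 0]
    - [0, 0, 0]
    - [0, 0, 0]
    - [0, 0, 0]
    - [0, 0, 0]
    - [0, 0, 0]
    - [0, 0, 0]
    - [0, 0, 0]
    - [0, 0, 0]
    - [0, 0, 0]
    - [0, 0, 0]
    - [0, 0, 0]
    - [0, 0, 0]
    - [0, 0, 0]
    - [0, 0, 0]
    - [0, 0, 0]
    - [0, 0, 0]
  translation:
    - [0, 0.4, 0]
    - [0, 0.8, 0]
    - [0, 0.8, 0]
    - [0, 0.8, 0]
    - [0, 0.8, 0]
    - [0, 0.8, 0]
    - [0, 0.8, 0]
    - [0, 0.8, 2]
    - [0, 0.8, 5]
    - [0, 0.8, 9]
    - [0, 0.8, 13]
    - [0, 0.8, 17]
    - [0, -3, 17]
    - [0, -7, 17]
    - [0, -11, 17]
    - [0, -15, 17]
    - [0, -19, 17]
    - [0, -23, 17]
    - [0, -27, 17]
    - [0, -31, 17]
  grip: [0.1, 0.1, 0.1, 0.1, 0.5, 0.5, 0.5, 0.5, 0.5, 0.5, 0.5, 0.5, 0.5, 0.5, 0.5, 0.5, 0.5, 0.5, 0.5, 0.5]

```text
time: 12.88
position: [0.4662, -0.1512, 0.1842]
tool_rot: [0.71, 0.704, 0.0, -0.001]
ft_force: [1.4, -0.8, -0.1]
grip_width: 0.0434
```

carry_out:
  dr:
    - [0, 0, 0]
    - [0, 0, 0]
    - [0, 0, 0]
    - [0, 0, 0]
    - [0, 0, 0]
    - [0, 0, 0]
    - [0, 0, 0]
  translation:
    - [0, -4, 0]
    - [0, -8, 0]
    - [0, -12, 0]
    - [0, -16, 0]
    - [0, -20, 0]
    - [0, -20, 0]
    - [0, -20, 0]
  grip: [0.5, 0.5, 0.5, 0.5, 0.5, 0.5, 0.5]

```text
time: 13.47
position: [0.4665, -0.3517, 0.1837]
tool_rot: [0.711, 0.703, 0.0, -0.0]
ft_force: [-0.7, -0.1, 0.5]
grip_width: 0.0433
```

```bash
python3 - <<'E'
from rig import robot
from h import *; import pickle
o=robot.get_obs();print(o["position"],o["time"],o["ft_force"])
k=8; tiles=[]
for n,rk in(("top",(.5023,.1268,-.0076)),("side",(.5004,.1246,-.0066))):
    c=robot.camera(n);pickle.dump(c,open(n+"2.pkl","wb"));c0=pickle.load(open(n+"0.pkl","rb"))
    g=c["color"].astype(int)-c0["color"]
    # sample along the lane, local frame rectification at z=.018: 0.5mm/px
    for sgn in(1,-1):
        ys=sgn*np.arange(.100,.170,.00025); xs=np.arange(-.06,.06,.0005)
        X,Y=np.meshgrid(xs,ys,indexing="ij")
        q=proj(c,pose(np.c_[X.ravel(),Y.ravel(),np.full(X.size,.018)],*rk)).reshape(*X.shape,2).astype(np.float32)
        r=cv2.remap(c["color"],q[...,0],q[...,1],cv2.INTER_CUBIC)
        d=cv2.remap(np.abs(g).sum(2).astype(np.float32),q[...,0],q[...,1],cv2.INTER_LINEAR)
        r=r[::-1]; col=int((.150-.100)/.00025); 
        prof=d[(xs>-.045)&(xs<-.025)].mean(0); print(n,sgn,"diff every 2mm from 134:",prof[136:240:8].round(0).astype(int).tolist())
        r=r.copy(); r[::6,col]=(255,0,0); tiles.append(cv2.copyMakeBorder(r,4,4,4,4,cv2.BORDER_CONSTANT))
cv2.imwrite("pics/d7.png",np.vstack([np.hstack(tiles[:2]),np.hstack(tiles[2:])]))
print(cv2.imread("pics/d7.png").shape)
E
```

```text
[ 0.46647486 -0.35168173  0.18370783] 13.4667 [-0.73839539 -0.06187923  0.49859368]
top 1 diff every 2mm from 134: [28, 27, 27, 28, 31, 44, 51, 53, 50, 51, 53, 53, 54]
top -1 diff every 2mm from 134: [29, 42, 70, 105, 134, 144, 120, 92, 72, 62, 57, 58, 57]
side 1 diff every 2mm from 134: [29, 31, 94, 145, 155, 214, 258, 138, 35, 40, 55, 52, 56]
side -1 diff every 2mm from 134: [34, 35, 34, 36, 36, 34, 39, 46, 50, 50, 55, 57, 57]
(496, 576, 3)
```

View pics/d7.png

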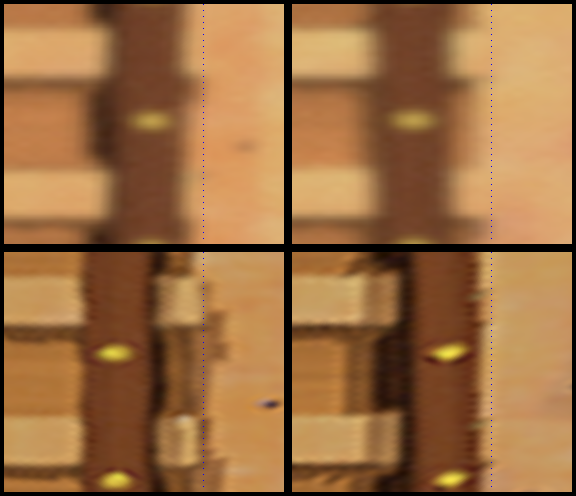

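All 12 views are used. The left end in the side view shows both guides ending near the 150 mm line, the loose one perhaps 1–2 mm short. I'll quantify that.

```bash
python3 - <<'E'
from h import *; import pickle
for n,rk,sg in(("side",(.5004,.1246,-.0066),1),("top",(.5023,.1268,-.0076),-1),("top",(.5023,.1268,-.0076),1)):
    c=pickle.load(open(n+"2.pkl","rb")); ys=np.arange(.141,.162,.00025)
    out=[]
    for lx in(.035,-.035):
        xs=lx+np.arange(-.008,.0081,.001); X,Y=np.meshgrid(xs,sg*ys,indexing="ij")
        q=proj(c,pose(np.c_[X.ravel(),Y.ravel(),np.full(X.size,.018)],*rk)).reshape(*X.shape,2).astype(np.float32)
        p=cv2.remap(c["color"],q[...,0],q[...,1],cv2.INTER_LINEAR).astype(float).mean((0,2)); out.append(p)
        gr=np.gradient(p); j=np.argsort(gr)[:3]; print(n,sg,lx,"edge(min grad) mm",(ys[j]*1e3).round(2),"prof/1.5mm",p[::6].round(0).astype(int).tolist())
# width edges of loose guide across the lane in top view, near both ends between hoops
c=pickle.load(open("top2.pkl","rb")); xs=np.arange(-.06,-.01,.0005)
for y0 in(.1,0,-.1):
    X,Y=np.meshgrid(xs,y0+np.arange(-.01,.011,.002),indexing="ij")
    q=proj(c,pose(np.c_[X.ravel(),Y.ravel(),np.full(X.size,.018)],.5023,.1268,-.0076)).reshape(*X.shape,2).astype(np.float32)
    p=cv2.remap(c["color"],q[...,0],q[...,1],cv2.INTER_LINEAR).astype(float).mean((1,2)); g=np.gradient(p)
    print("y",y0,"x edges",xs[g.argmax()],xs[g.argmin()])
# bystanders: did anything move?
a=pickle.load(open("top0.pkl","rb"))["color"].astype(int);d=np.abs(c["color"]-a).sum(2)
for nm,(u,v) in dict(bowl=(428,141),cup=(302,151),tile=(323,277)).items(): print(nm,d[v-15:v+15,u-15:u+15].mean().round(1))
E
```

```text
side 1 0.035 edge(min grad) mm [149.   148.75 149.25] prof/1.5mm [118, 135, 149, 155, 152, 140, 125, 123, 130, 136, 139, 142, 142, 141, 141]
side 1 -0.035 edge(min grad) mm [148.25 148.   148.5 ] prof/1.5mm [115, 117, 130, 147, 142, 116, 103, 119, 138, 144, 142, 142, 141, 141, 141]
top -1 0.035 edge(min grad) mm [161.75 162.   161.5 ] prof/1.5mm [139, 153, 164, 167, 168, 168, 168, 169, 170, 172, 172, 173, 173, 173, 173]
top -1 -0.035 edge(min grad) mm [149.5  150.5  149.25] prof/1.5mm [132, 147, 159, 163, 166, 166, 166, 165, 165, 165, 165, 165, 166, 166, 167]
top 1 0.035 edge(min grad) mm [150.   152.75 151.5 ] prof/1.5mm [81, 92, 111, 131, 150, 157, 161, 160, 159, 159, 159, 159, 159, 160, 161]
top 1 -0.035 edge(min grad) mm [155.5  154.5  155.25] prof/1.5mm [80, 90, 109, 128, 147, 154, 158, 159, 159, 159, 159, 159, 160, 160, 161]
y 0.1 x edges -0.045999999999999985 -0.023999999999999966
y 0 x edges -0.046999999999999986 -0.024499999999999966
y -0.1 x edges -0.046499999999999986 -0.024999999999999967
bowl 49.4
cup 43.3
tile 53.5
```

The ends agree to about 1 mm, and the guide is straight and centred (x −46 to −24.5 mm). One quick bystander shift check, then I hand in.

```bash
python3 - <<'E'
from rig import robot
import cv2,numpy as np,pickle
for n,pts in(("top",dict(bowl=(428,141),cup=(302,151),tile=(323,277))),("side",dict(bowl=(352,110),cup=(276,174),tile=(372,244)))):
    a,b=[cv2.cvtColor(pickle.load(open(f"{n}{i}.pkl","rb"))["color"],6).astype(np.float32) for i in(0,2)]
    for k,(u,v) in pts.items():
        s=np.s_[v-18:v+18,u-18:u+18]; print(n,k,np.round(cv2.phaseCorrelate(a[s],b[s],cv2.createHanningWindow((36,36),5)),2).tolist() if 0 else [round(x,2) for x in cv2.phaseCorrelate(a[s],b[s])[0]])
print(robot.hand_in())
E
```

```text
top bowl [0.05, -0.06]
top cup [0.01, 0.1]
top tile [-0.55, 1.04]
side bowl [-0.04, 0.04]
side cup [0.01, 0.02]
side tile [-0.42, -0.01]
the job is handed in; nothing more can be done
None
```

The loose guide is stowed in the empty lane and the job is handed in, with about 13.5 s of the 48 s used. I gripped the guide on the table and slid it under the right hoop. I then regripped it between the hoops, slid it home under the left hoop, let go and backed the arm off.

**Last checks:**
- **Guide:** the pictures show it under both hoops, straight along the lane and centred (edges at x ≈ −46 and −24.5 mm in the rack's frame).
- **Ends:** at the left end it measures about 0.75 mm short of the stowed guide in the side view. The right ends are hard to tell from the table in the top view, so that end was not measured cleanly.
- **Forces:** the wrist force read at most about 7 N at the end of any move.
- **Bowl and cup:** neither moved in either view (shift of 0.1 px or less).
- **Tile:** this check disagreed. It showed a shift of (−0.55, 1.04) px in the top view but only (−0.42, −0.01) px in the side view. I put this down to changed shadows from the arm, as the gripper stayed at least 70 mm above the table near it, but I handed in without confirming it.

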